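# Sort handed stampings off the press

### The job

The press stamps left- and right-hand brackets in pairs, and the last few lie mixed on the bench together with one short piece from the end of the strip. Stand each bracket in the tray that already holds one of its own hand, base flat on the tray's floor and none on top of another, without pushing aside the bracket that is already there; the short end piece goes into the scrap pan.

Things in the scene. Friction and masses are not known exactly. Their poses are not given: they have to be found in the camera images.
- lh_a_mid (a point): Left-hand steel bracket: open-topped channel 56 mm long (x), 36 wide over its two upright flanges (y), 28 high, 3 mm sheet, base down. A flat ear 16 wide, 3 thick, sticks out 22 mm at base level on its +y side, at the -x end: seen from above with the ear's side away from you, the ear is at the LEFT end. Point: channel's middle, 14 mm up, z up; grip here across y. 0.1 kg.
- lh_b_mid (a point): A second bracket, identical to lh_a: same hand, axes, size, point. On the side with the ear the flange is only 38 mm long, stopping 2 mm short of the ear; the other flange is full length. Starts loose on the bench at any yaw, like the other loose pieces.
- rh_a_mid (a point): Right-hand steel bracket: open-topped channel 56 mm long (x), 36 wide over its two upright flanges (y), 28 high, 3 mm sheet, base down. A flat ear 16 wide, 3 thick, sticks out 22 mm at base level on its +y side, at the +x end: seen from above with the ear's side away from you, the ear is at the RIGHT end. Point: channel's middle, 14 mm up, z up; grip here across y. 0.1 kg.
- rh_b_mid (a point): A second bracket, identical to rh_a: same hand, axes, size, point. On the side with the ear the flange is only 38 mm long, stopping 2 mm short of the ear; the other flange is full length. Starts loose on the bench at any yaw, like the other loose pieces.
- stub_mid (a point): Short strip-end piece (scrap): the same channel section, 36 mm wide over its flanges (y) and 28 high, but only 30 mm long (x) and with no ear. Point: its middle, 14 mm up, z up; grip here across y. 0.06 kg. Starts loose on the bench.
- lh_first_mid (a point): Left-hand bracket (shape, axes and point as lh_a) that already stands loose in a tray, about 75 mm towards +x from the tray's centre and roughly in line with its length; it marks the left-hand tray and stays there.
- rh_first_mid (a point): Right-hand bracket (shape, axes and point as rh_a) that already stands loose in a tray, about 75 mm towards +x from the tray's centre and roughly in line with its length; it marks the right-hand tray and stays there.
- tray_l: Low dark steel parts tray fixed to the bench: 240 mm long (its x), 126 wide (its y), walls 3 thick and 34 high, floor 3 thick, z up. Looks like the other tray; known by the left-hand bracket already standing near its +x end. The other 150 mm or so of floor has room for two more brackets in line with it. Origin: centre of the underside, on the bench top.
- tray_r: Low dark steel parts tray fixed to the bench: 240 mm long (its x), 126 wide (its y), walls 3 thick and 34 high, floor 3 thick, z up. Looks like the other tray; known by the right-hand bracket already standing near its +x end. The other 150 mm or so of floor has room for two more brackets in line with it. Origin: centre of the underside, on the bench top.
- pan: Scrap pan fixed to the bench: bright aluminium open pan, 120 mm (its x) by 160 mm (its y), walls 3 thick and 44 high, floor 3 thick, z up. Empty at the start. Origin: centre of the underside, on the bench top.
There are look-alikes about, which are no part of the job. Leave any pink or yellow look-alike of the part that bears lh_a_mid alone.

How it is judged:
By the outcome, as a careful person would: the job done as asked, in the order asked, and still so for the second after the job is handed in, with the robot touching nothing.
It also fails if it takes over 120 s, if anything falls off the work surface, if the arm or the gripper's body presses on something with over 40 N, if the wrist force passes 120 N, or if a joint passes its speed limit or range.

### The arm

A 7-joint arm with a two-finger parallel gripper is mounted at the origin on the work surface. World frame = base frame: x ahead of the robot, y to its left, z up, the work surface at z = 0. Lengths are in m, angles in rad, forces in N, time in s.
With the tool pointing down it reaches from about 0.35 to 0.775 m from the base axis. Payload 3.1 kg.
Tool frame: the origin (TCP) lies at the very end of the fingers, on their centre line; the grasp point (between the pads) lies 19 mm behind it (grip_point_offset is the y of the grasp point in the tool frame, in m); y points along the fingers, z is the direction in which the jaws open and shut, and the axes are right-handed (so a half turn about y gives the same grasp; the last joint's range is limited). The gripper opens to 85 mm and grips with 20 to 120 N. Pads are 22 mm wide; open, the fingers measure 114 mm over their backs; the gripper's body (76 mm by 85 mm) begins 54 mm behind the grasp point. The pads swing forward as they close: fully open they stand 13 mm farther back than shut.
Start: joints at [-1.172, 0.311, 0.014, 1.512, -0.004, 1.319, -0.027], TCP at [0.235, 0.497, 0.231] pointing down, gripper open.
Joint ranges: [-2.7, 2.7], [-0.3, 1.91], [-1.27, 1.3], [0.12, 2.57], [-1.44, 4.58], [0.2, 2.03], [-3.05, 3.05]. Speed limits (rad/s): [2.79, 2.79, 3.14, 3.14, 3.14, 3.14, 3.14].

### API

Orientations are given as a rotation vector (axis times angle).
In Python, from rig import goto, movel, goto_joints, move_gripper, pause, solve_ik, get_image, camera_model, PlanningError, sign_off, get_t, get_q, get_joint_vel, get_joint_efforts, get_ee_pos, get_ee_rot, get_wrist_force, get_ft_torque, get_opening, grip_point_offset gives the robot as it stands. Calls block until the motion is done:
- goto(position, orientation): joint-space move of the TCP to a pose.
- movel(position, rotation=None, feed=0.15, contact_N=None): straight line of the TCP; rotation=None keeps the orientation; feed is the mean speed in m/s. With contact_N (N) it stops when the force on the tool has changed by that much, and returns True; else False.
- goto_joints(angles): joint-space move.
- move_gripper(opening, grasp_force=None): finger opening in m; grasp_force is the grip in N (None keeps the last); returns when the fingers have stopped.
- pause(seconds).
- solve_ik(position, orientation): joint angles nearest the present ones, or None.
- get_image(name): name is "scene" or "side" or "wrist"; returns the picture (400x640x3 uint8, blue, green, red); there is no depth.
- camera_model(name): a dict with "camera_matrix" (3x3 intrinsics, pixels), "rvec" (rotation vector, rad) and "tvec" (3), from world to camera coordinates, as OpenCV has them. Camera axes: x right, y down, z forward; pixel columns grow to the right and rows downward; lengths in m; the calibration is good to about 2 mm. The wrist camera is an equidistant fisheye: a pixel r from the principal point sees the ray r / f radians off the axis. A picture is of the moment at which its call begins: read the wrist's pose just before it. camera_model takes no time and is no camera call; for the wrist camera it gives the pose at the moment of the call.
A pose or a line that the arm cannot do raises PlanningError and nothing moves.
- sign_off(): hands the job in, once; it reports no verdict.
Readings, each from a call of its own:
- get_t(): time.
- get_q(): joint angles.
- get_joint_vel(): joint speeds.
- get_joint_efforts(): joint torques, N m.
- get_ee_pos(): TCP position.
- get_ee_rot(): TCP orientation.
- get_wrist_force(): force on the tool from outside, world axes, zero at the start.
- get_ft_torque(): the same for the moment, N m.
- get_opening(): finger opening in m.
Only numpy, scipy, OpenCV 4.12 (cv2) and the standard library are available. Lean on these libraries where they do the work, as an engineer would, in place of code of your own. Each camera call takes 0.05 s, during which the arm holds its last target. There are 200 camera calls.

## Working session

There is one attempt and no reset: what is moved stays moved. The work goes in short steps, each a Python script; the robot and the scene stay as the last script left them, time stands still between calls to the robot, and variables do not carry over. Pictures are saved under pics/ and viewed, about 12 in all and at most 16, crops included, and the job is handed in when it is done.

```bash
mkdir -p pics; ls; python3 - <<'E'
from rig import *
import cv2,numpy as np
for n in ("scene","side","wrist"):
    cv2.imwrite(f"pics/{n}0.png",get_image(n)); m=camera_model(n)
    print(n,np.round(m["camera_matrix"],1).tolist(),m["rvec"],m["tvec"])
print(get_ee_pos(),get_ee_rot(),get_t(),grip_point_offset)
E
```

```text
pics
scene [[361.6, 0.0, 313.5], [0.0, 361.6, 200.8], [0.0, 0.0, 1.0]] [ 2.04974346  1.7531483  -0.48575808] [-0.08648652 -0.41095444  1.03397372]
side [[503.9, 0.0, 319.2], [0.0, 503.9, 197.7], [0.0, 0.0, 1.0]] [ 2.41869927 -0.07890589  0.02204951] [-0.50673964  0.05241842  1.04827271]
wrist [[309.7, 0.0, 319.1], [0.0, 309.7, 203.1], [0.0, 0.0, 1.0]] [-2.41107935 -1.52911409 -0.2480654 ] [-0.54887654 -0.04255338  0.38068802]
[0.23442417 0.49690459 0.2304505 ] [-1.54487594  0.34599852 -0.34548944] 0.15 -0.0187
```

View pics/scene0.png

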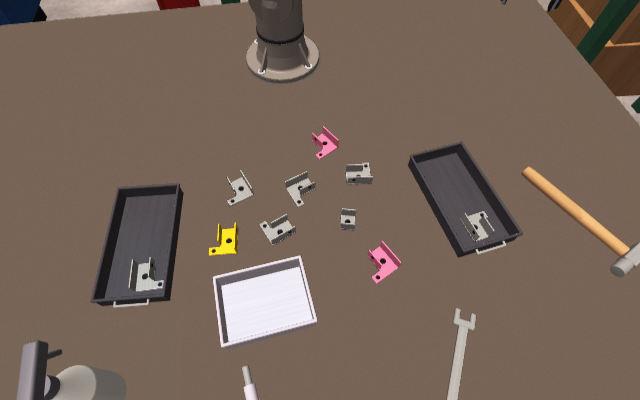

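View pics/side0.png

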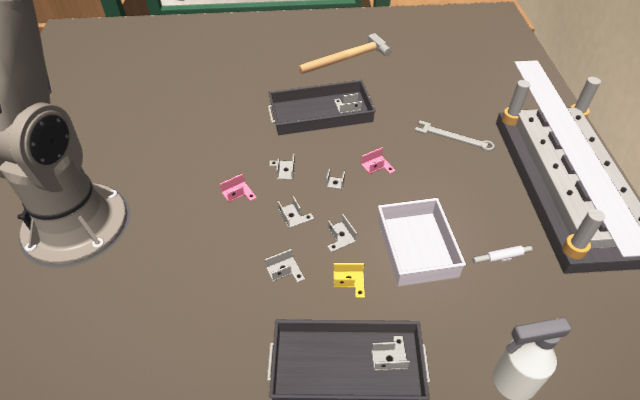

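Four grey eared brackets lie loose at scene px (239,188), (299,188), (278,229) and (358,173), with the stub at (348,218). Pink and yellow look-alikes are at (325,143), (383,262) and (225,240). The trays are at (140,243) and (463,198), the pan at (264,300). I'll enlarge crops to read hands and pixels.

```bash
cat > h.py <<'E'
import cv2,numpy as np
from rig import *
def ray(name,px,z):
    m=camera_model(name);R=cv2.Rodrigues(np.array(m["rvec"],float))[0];t=np.array(m["tvec"],float).ravel()
    K=np.array(m["camera_matrix"]);d=R.T@np.linalg.inv(K)@np.array([px[0],px[1],1.]);c=-R.T@t
    return c+d*(z-c[2])/d[2]
def proj(name,P):
    m=camera_model(name)
    return cv2.projectPoints(np.array(P,float).reshape(-1,3),np.array(m["rvec"],float),np.array(m["tvec"],float),np.array(m["camera_matrix"]),None)[0].reshape(-1,2)
def crop(img,x0,y0,w,h,s,fn):
    c=cv2.resize(img[y0:y0+h,x0:x0+w],None,fx=s,fy=s,interpolation=cv2.INTER_CUBIC)
    for u in range((x0+9)//10*10,x0+w,10):
        cv2.line(c,(int((u-x0+.5)*s),0),(int((u-x0+.5)*s),6 if u%50 else 16),(0,255,255),1)
    for v in range((y0+9)//10*10,y0+h,10):
        cv2.line(c,(0,int((v-y0+.5)*s)),(6 if v%50 else 16,int((v-y0+.5)*s)),(0,255,255),1)
    cv2.imwrite(fn,c)
E
python3 - <<'E'
from h import *
s=cv2.imread("pics/scene0.png");d=cv2.imread("pics/side0.png")
crop(s,210,125,190,142,4.2,"pics/c1.png")
crop(d,225,140,170,170*3//4+25,3.9,"pics/c2.png")
print(proj("scene",[[0,0,0],[.5,0,0],[.5,.3,0],[.235,.497,.23]]),proj("side",[[0,0,0],[.5,0,0],[.5,.3,0],[.235,.497,.23]]))
for n,p in (("A",(239,188)),("B",(299,188)),("C",(278,229)),("D",(358,173)),("S",(348,218)),("tl",(140,243)),("tr",(463,198)),("pan",(264,300))): print(n,ray("scene",p,0.01).round(3))
E
```

```text
[[283.27473705  57.06783865]
 [309.06201863 207.2042529 ]
 [442.47798161 188.85246343]
 [524.18486273  11.25287778]] [[ 75.6294559  222.92588298]
 [315.58186632 210.4318049 ]
 [308.61572439 118.92773208]
 [192.51291407  -3.37433447]]
A [ 0.433 -0.146  0.01 ]
B [ 0.454 -0.015  0.01 ]
C [ 0.547 -0.071  0.01 ]
D [0.435 0.121 0.01 ]
S [0.544 0.076 0.01 ]
tl [ 0.534 -0.35   0.01 ]
tr [0.535 0.331 0.01 ]
pan [ 0.688 -0.112  0.01 ]
```

View pics/c1.png

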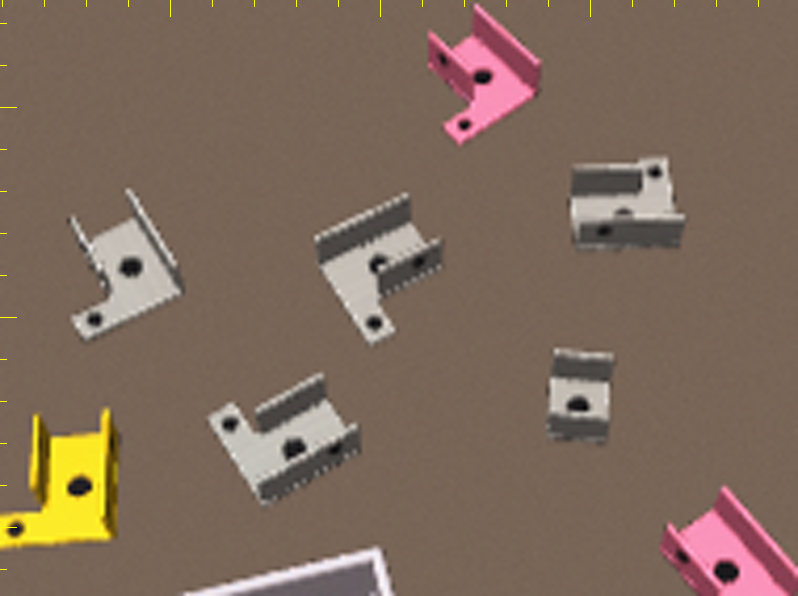

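View pics/c2.png

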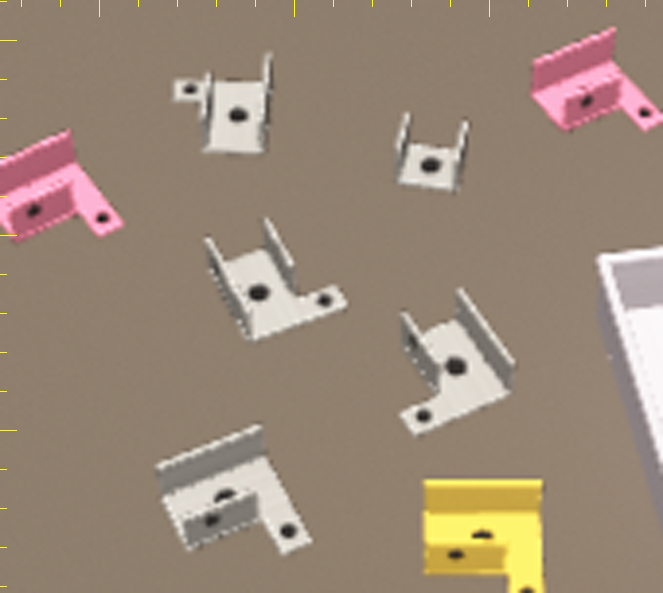

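A has its ear left at the lower end, which makes it LH. C has its ear up at the left end, so LH. B has its ear down at the left end, which is the right end when turned round, so RH. D has its ear up at the right end, so RH. The piece without an ear is the stub. Next, the trays.

```bash
python3 - <<'E'
from h import *
s=cv2.imread("pics/scene0.png");d=cv2.imread("pics/side0.png")
crop(s,85,175,110,140,4,"pics/a.png");crop(s,405,135,125,140,4,"pics/b.png")
cv2.imwrite("pics/c3.png",np.hstack([cv2.imread("pics/a.png")[:,:400],cv2.imread("pics/b.png")[:,:400]]))
crop(d,260,75,120,60,4,"pics/a.png");crop(d,260,315,180,85,4,"pics/b.png")
a=cv2.imread("pics/a.png");a=np.pad(a,((0,0),(0,240),(0,0)));cv2.imwrite("pics/c4.png",np.vstack([a,cv2.imread("pics/b.png")]))
E
```

```text
(no output)
```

View pics/c3.png

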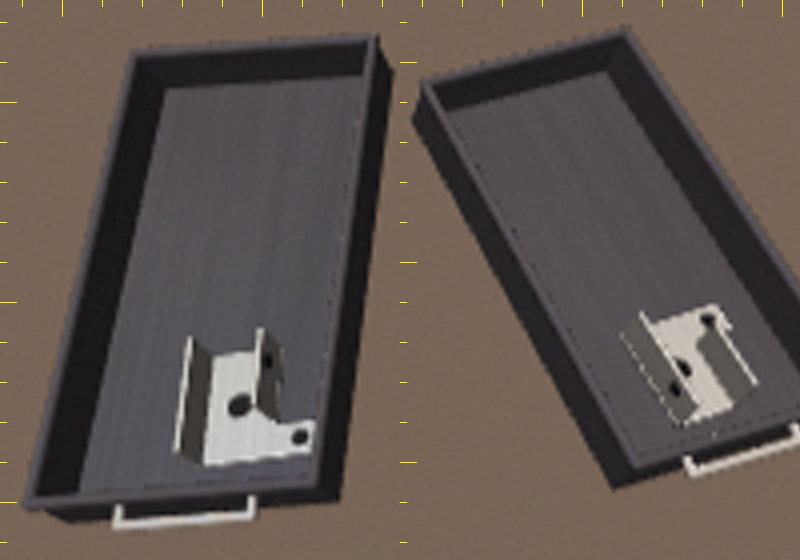

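View pics/c4.png

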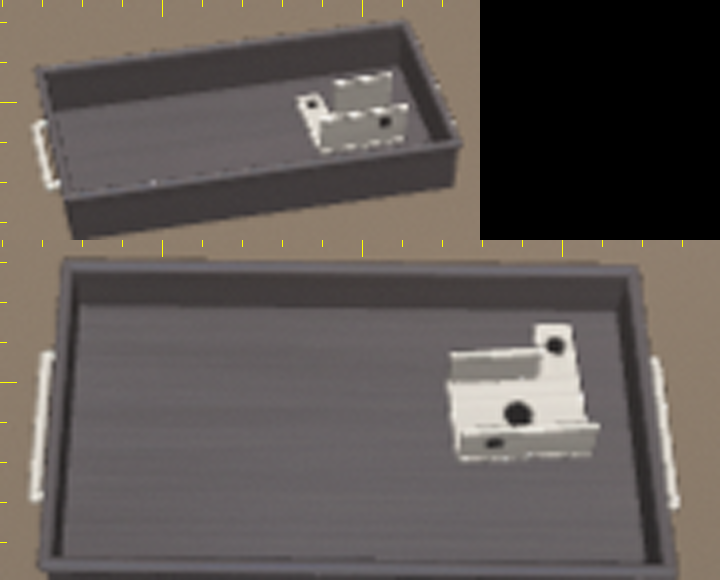

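Both views agree on the trays. In the tray at y<0 (scene px 145,275) the ear is at the right-hand end seen ear-away, so that is tray_r. In the tray at y>0 (scene px 478,225) the ear is at the left-hand end, so that is tray_l. Now the poses from the base and ear holes in both cameras.

```bash
cat > poses.py <<'E'
from h import *
f=lambda p,o,s:(o[0]+p[0]/s-.5,o[1]+p[1]/s-.5)
c1=lambda p:ray("scene",f(p,(210,125),4.2),.003)[:2]
c2=lambda p:ray("side",f(p,(225,140),3.9),.003)[:2]
L=np.array([-20,29.]);Rr=np.array([20,29.])
obs=dict(A=("L",(131,267),(95,320),(225,496),(288,531)),B=("R",(379,265),(374,323),(258,293),(325,300)),
C=("L",(294,448),(230,425),(456,366),(424,416)),D=("R",(623,214),(655,172),(238,115),(190,90)))
P={}
for k,(h,a,b,c,d) in obs.items():
    m=L if h=="L" else Rr; r=[]
    for x,y in ((c1(a),c1(b)),(c2(c),c2(d))):
        v=y-x; r.append((*x,np.degrees(np.arctan2(v[1],v[0])-np.arctan2(m[1],m[0])),np.hypot(*v)*1e3))
    if __name__=="__main__": print(k,h,np.round(r,4).tolist())
if __name__=="__main__":
    print("stub",c1((578,404)),c2((430,164)))
    print("stub edge top rim pts scene",[ray("scene",f(p,(210,125),4.2),.028)[:2].round(4).tolist() for p in ((555,350),(613,355))], "side base front",[c2(p).round(4).tolist() for p in ((400,183),(455,190))])
    for n,cam,o,pts in (("tr sc","scene",(85,175),[(133,52),(378,38),(25,502)]),("tr sd","side",(260,315),[(65,260),(637,268),(42,568)]),
      ("tl sc","scene",(405,135),[(20,85),(228,30),(233,468)]),("tl sd","side",(260,75),[(40,70),(405,25),(458,145),(68,195)])):
        print(n,[ray(cam,f(p,o,4),.034)[:2].round(3).tolist() for p in pts])
    print("pan",[ray("scene",p,.044)[:2].round(3).tolist() for p in [(214,275),(301,260),(314,318),(222,343)]])
    t=lambda cam,o,p:ray(cam,f(p,o,4),.006)[:2].round(4).tolist()
    print("rfirst",t("scene",(85,175),(239,405)),t("scene",(85,175),(300,437)),t("side",(260,315),(517,413)),t("side",(260,315),(555,346)))
    print("lfirst",t("scene",(405,135),(284,368)),t("scene",(405,135),(308,320)),t("side",(260,75),(312,104)))
    for p in ((.45,0),): 
        print(get_ee_rot())
E
python3 poses.py
```

```text
A L [[0.4295, -0.1432, -158.6461, 36.0137], [0.4275, -0.1391, -160.9651, 37.6555]]
B R [[0.4488, -0.0133, -67.2927, 35.7033], [0.4471, -0.0104, -66.9399, 36.4221]]
C L [[0.5486, -0.0692, -244.8701, 34.9123], [0.5487, -0.0666, -246.5991, 36.2447]]
D R [[0.4371, 0.1213, 81.0705, 33.9389], [0.4389, 0.1246, 85.4961, 35.8877]]
stub [0.5465385  0.07412692] [0.54719619 0.07796756]
stub edge top rim pts scene [[0.5279, 0.0645], [0.5351, 0.0921]] side base front [[0.5291, 0.0645], [0.5595, 0.057]]
tr sc [[0.408, -0.397], [0.419, -0.269], [0.647, -0.417]]
tr sd [[0.416, -0.371], [0.64, -0.388], [0.407, -0.482]]
tl sc [[0.423, 0.239], [0.404, 0.368], [0.662, 0.274]]
tl sd [[0.405, 0.372], [0.642, 0.403], [0.66, 0.279], [0.421, 0.249]]
pan [[0.638, -0.195], [0.634, -0.035], [0.742, -0.027], [0.759, -0.184]]
rfirst [0.6043, -0.3376] [0.6251, -0.3075] [0.5886, -0.431] [0.6075, -0.4066]
lfirst [0.6029, 0.3336] [0.5779, 0.3568] [0.5779, 0.3611]
[-1.54487594  0.34599852 -0.34548944]
```

Hole spacing comes out near 35 mm, as modelled, so the poses hold. The side row for tray_r had a crop offset slip, so I use the scene values there. Next I check reachability and choose jaw yaws.

```bash
cat > job.py <<'E'
from h import *
from scipy.spatial.transform import Rotation as Ro
def rot(a):
    a=np.radians(a);c,s=np.cos(a),np.sin(a)
    return Ro.from_matrix(np.array([[s,0,c],[-c,0,s],[0,-1,0]])).as_rotvec()
TR=(.533,-.3415,-4.8);TL=(.5325,.3235,7.8);PAN=(.693,-.110,0)
PICK=dict(A=(.4285,-.1412,-159.8,"L"),B=(.448,-.0119,-67.1,"R"),C=(.5487,-.0679,114.3,"L"),D=(.438,.123,83.3,"R"),S=(.547,.076,75.5,"S"))
def off(p,dx,dy=0):
    a=np.radians(p[2]);return np.array([p[0]+np.cos(a)*dx-np.sin(a)*dy,p[1]+np.sin(a)*dx+np.cos(a)*dy])
SLOT=dict(A=(TL,-.080),C=(TL,-.006),B=(TR,-.080),D=(TR,-.006),S=(PAN,0))
G={"L":.003,"R":-.003,"S":0}
def plan(k,verbose=0):
    p=PICK[k];T,dx=SLOT[k];g=G[p[3]];best=None
    for flip in (0,180):          # bracket yaw in tray
        for h in (90,-90):        # jaw half-turn
            a=p[2]+h;b=T[2]+flip+h
            c=off(p,g);d=off(T,dx+(g if flip==0 else -g),0)
            qs=[solve_ik([*c,z],rot(a)) for z in (.15,.0)]+[solve_ik([*d,z],rot(b)) for z in (.15,.005)]
            if any(q is None for q in qs):
                if verbose: print(k,flip,h,"no ik",[q is None for q in qs]); continue
            if any(q is None for q in qs): continue
            q=np.array(qs);cost=abs(np.diff(q,axis=0)).max()+max(0,abs(q[:,6]).max()-2.6)*5
            if verbose: print(k,flip,h,q[[0,2],6].round(2),cost.round(2))
            if best is None or cost<best[0]: best=(cost,c,a,d,b)
    return best[1:]
E
python3 - <<'E'
from job import *
for k in "ACBDS": print(k,plan(k,1))
E
```

```text
A 0 90 [-0.69  1.1 ] 1.32
A 0 -90 [ 2.44 -1.87] 4.45
A 180 90 [-0.69 -1.88] 1.66
A 180 -90 [2.44 1.1 ] 1.48
A (array([ 0.42568452, -0.14223589]), -69.80000000000001, array([0.45621242, 0.3130499 ]), 97.8)
C 0 90 [-2.15  1.17] 3.08
C 0 -90 [ 0.78 -1.78] 2.64
C 180 90 [-2.15 -1.79] 0.58
C 180 -90 [0.78 1.16] 0.46
C (array([ 0.54746546, -0.06516579]), 24.299999999999997, array([0.52358327, 0.32227856]), 97.80000000000001)
B 0 90 [0.52 2.61] 2.04
B 0 -90 [-2.44 -0.71] 1.31
B 180 90 [ 0.52 -0.71] 1.4
B 180 -90 [-2.44  2.58] 4.63
B (array([ 0.44683263, -0.00913644]), -157.1, array([ 0.45029109, -0.33455474]), -94.8)
D 0 90 [2.75 2.38] 1.55
D 0 -90 [-0.31 -0.7 ] 0.65
D 180 90 [ 2.75 -0.7 ] 4.19
D 180 -90 [-0.31  2.37] 2.53
D (array([0.43764999, 0.12002049]), -6.700000000000003, array([ 0.52403156, -0.3407469 ]), -94.8)
S 0 90 [2.78 1.92] 1.7
S 0 -90 [-0.19 -1.05] 0.99
S 180 90 [ 2.78 -1.05] 4.68
S 180 -90 [-0.19  1.92] 1.98
S (array([0.547, 0.076]), -14.5, array([ 0.693, -0.11 ]), -90)
```

```bash
python3 - <<'E'
from job import *
c,a,d,b=plan("A")
t=get_t();goto([*c,.12],rot(a));print("dt",get_t()-t)
move_gripper(.060,40)
movel([*c,.03],feed=.2)
hit=movel([*c,-.008],feed=.03,contact_N=6);print(hit,get_ee_pos(),get_wrist_force())
p=get_ee_pos();movel([p[0],p[1],p[2]+.003],feed=.05)
cv2.imwrite("pics/w1.png",get_image("wrist"))
move_gripper(.0,40);print(get_opening(),get_ee_pos(),get_wrist_force(),get_t())
E
```

```text
dt 2.4083
True [ 0.42544924 -0.14221595 -0.00498609] [-0.8188173   1.15128911  5.74533912]
0.03583618185293454 [ 0.42660126 -0.14334542 -0.00084264] [-1.22277911  0.24744288  8.70764671] 5.2333
```

View pics/w1.png

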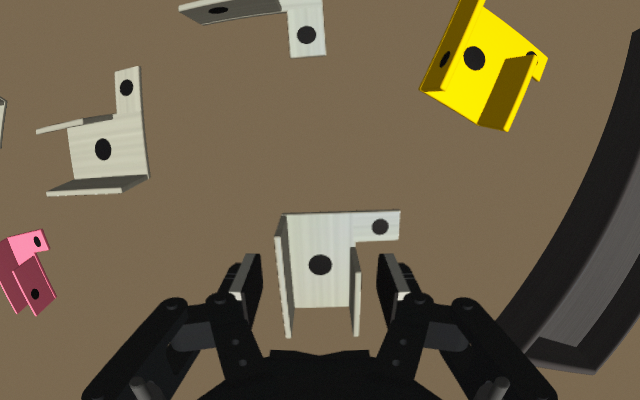

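The picture shows A (hole at 320,265) squarely between the pads, and it's now held at 36 mm. Place it in tray_l.

```bash
cat >> job.py <<'E'
def place(c,d,b,pz,zfloor=.003,op=.056):
    p=get_ee_pos();movel([p[0],p[1],.13],feed=.25)
    print("held",get_opening())
    goto([*d,.13],rot(b));movel([*d,.05],feed=.25)
    hit=movel([*d,pz+zfloor-.001],feed=.04,contact_N=5)
    print("place hit",hit,get_ee_pos(),get_opening())
    move_gripper(op)
    movel([*d,.14],feed=.25)
def pick(c,a,z=.0015):
    p=get_ee_pos()
    goto([*c,.12],rot(a));move_gripper(.060,40)
    movel([*c,.03],feed=.25);hit=movel([*c,z],feed=.06,contact_N=8)
    move_gripper(0,40);print("pick",hit,get_opening(),get_ee_pos());return get_ee_pos()[2]
E
python3 - <<'E'
from job import *
c,a,d,b=plan("A")
place(c,d,b,-.0008)
cv2.imwrite("pics/w2.png",get_image("wrist"));cv2.imwrite("pics/s2.png",get_image("side"));print(get_t())
E
```

```text
held 0.035286081251921446
place hit True [0.44999159 0.31206323 0.00227276] 0.03540896775847224
10.3
```

View pics/w2.png

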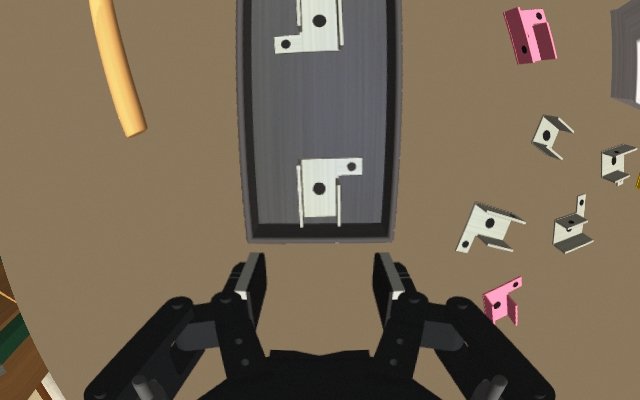

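A stands in tray_l at px (319,190), with lh_first at (319,20). It landed 6 mm nearer the end wall than intended because re-planning picked another flip. From here I plan once per piece.

```bash
python3 - <<'E'
from job import *
for k in "CB":
    c,a,d,b=plan(k)
    z=pick(c,a);place(c,d,b,z);print(k,get_t())
    cv2.imwrite(f"pics/w_{k}.png",get_image("wrist"))
cv2.imwrite("pics/x.png",np.vstack([cv2.resize(cv2.imread(f"pics/w_{k}.png"),None,fx=.75,fy=.75) for k in "CB"]))
E
```

```text
pick False 0.035236229764617696 [ 0.54808648 -0.06528337  0.0020212 ]
held 0.035189707911525356
place hit True [0.52318656 0.32204302 0.00504166] 0.0351513541808688
C 18.7417
pick False 0.0351812895159239 [ 0.44747083 -0.00921758  0.00197139]
held 0.035336924091512754
place hit True [ 0.45594998 -0.33477232  0.00505748] 0.035142964063918966
B 26.2
```

View pics/x.png

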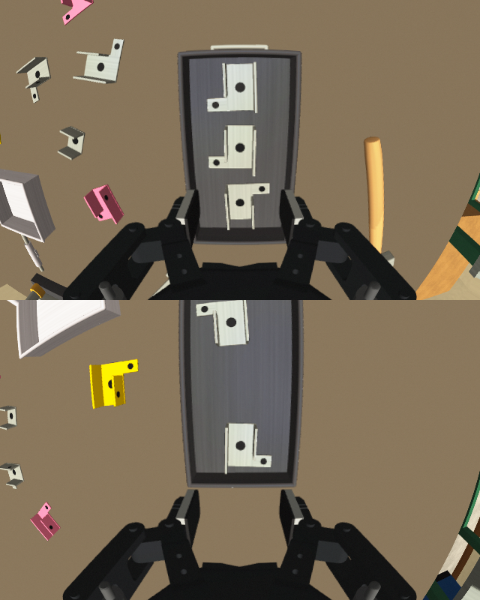

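The upper half shows tray_l with A, C and lh_first separate in line (240,88 / 240,147 / 240,202). The lower half shows tray_r with rh_first (231,322) and B (240,446). D and the stub come next.

```bash
python3 - <<'E'
from job import *
c,a,d,b=plan("D");z=pick(c,a);place(c,d,b,z);print(get_t())
cv2.imwrite("pics/w_D.png",get_image("wrist"))
c,a,d,b=plan("S");z=pick(c,a);place(c,d,b,z);print(get_t())
p=get_ee_pos();movel([p[0],p[1],.25],feed=.25)
goto([.45,.02,.3],rot(-90));pause(.5)
s=get_image("scene");d=get_image("side");cv2.imwrite("pics/sc9.png",s);cv2.imwrite("pics/sd9.png",d)
w=cv2.imread("pics/w_D.png")
cv2.imwrite("pics/y.png",np.vstack([np.hstack([cv2.resize(s,(400,250)),cv2.resize(w,(400,250))]),cv2.resize(d[60:400,200:640],(800,340*800//440))[:350*0+600]])[:600*2//1])
cv2.imwrite("pics/y.png",np.vstack([cv2.resize(w,None,fx=.75,fy=.75),cv2.resize(d,None,fx=.75,fy=.75)]))
E
```

```text
pick False 0.035676635840324954 [0.43839416 0.12005102 0.00198963]
held 0.03544858884475887
place hit True [ 0.52368237 -0.340493    0.00506584] 0.03536715417556279
34.5083
pick False 0.03550423316667425 [0.54761353 0.07595759 0.00203198]
held 0.03503554510698073
place hit True [ 0.69266777 -0.10989074  0.00510859] 0.035788887351428114
41.9167
```

View pics/y.png

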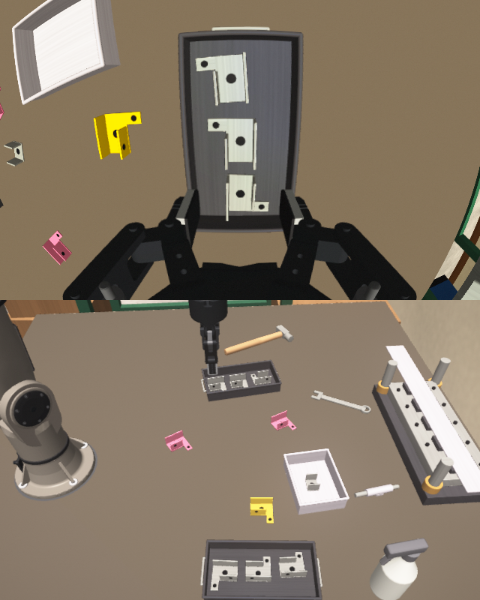

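View pics/sc9.png

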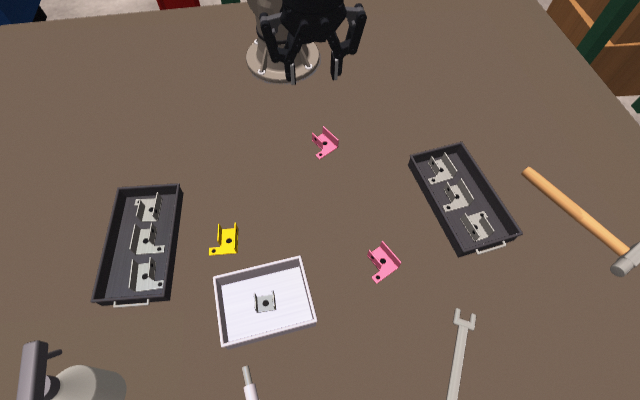

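All five are placed: tray_r has three at (148,209), (146,241) and (147,275), tray_l three at (440,168), (456,196) and (477,226), and the stub is in the pan at (265,301). One last close look at whether A is flat by the end wall, and that the first brackets haven't moved.

```bash
python3 - <<'E'
from h import *
s=cv2.imread("pics/sc9.png");d=cv2.imread("pics/sd9.png");s0=cv2.imread("pics/scene0.png");d0=cv2.imread("pics/side0.png")
for n,i,j,(x,y,w,h) in (("rf",s,s0,(127,258,38,34)),("lf",s,s0,(460,208,34,32)),("rf side",d,d0,(368,335,46,38)),("lf side",d,d0,(332,90,35,24))):
    print(n,cv2.phaseCorrelate(*[np.float32(cv2.cvtColor(k[y:y+h,x:x+w],6)) for k in (j,i)]))
crop(s,405,135,125,120,5,"pics/a.png");crop(s,90,180,60*1+45,120,5,"pics/b.png")
cv2.imwrite("pics/z.png",np.hstack([cv2.imread("pics/a.png")[:,:450],cv2.imread("pics/b.png")[:,150:500]]))
E
```

```text
rf ((-0.011784074255132282, 0.03147144858555251), 1.003060562411944)
lf ((-0.02521402769912129, -0.011091437761226786), 1.0045695363854368)
rf side ((0.000340658742377542, 0.0023908168271482566), 0.9935099174578984)
lf side ((0.02737856146361395, -0.04742427511698999), 0.9903498087078333)
```

View pics/z.png

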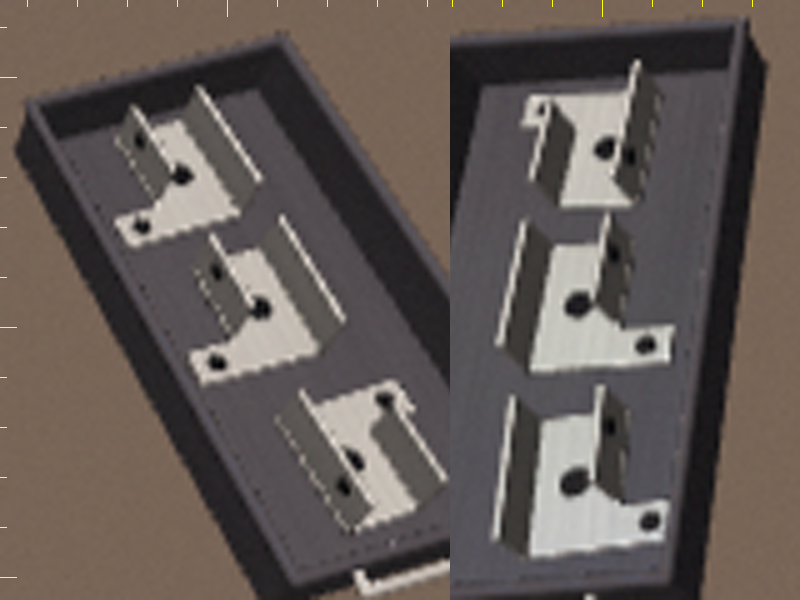

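All six brackets are flat and separate, A is clear of the end wall, and the first brackets moved less than 0.05 px.

```bash
python3 -c "
from rig import *
sign_off();print(get_t())"
```

```text
the job is handed in; nothing more can be done
the job is handed in; nothing more can be done
```

The job is handed in: both left-hand brackets stand in the left-hand tray, at y > 0. Both right-hand brackets stand in the right-hand tray, at y < 0, and the short end piece is in the scrap pan. The arm finished clear of everything, and the clock was at 41.9 s when the last piece was released.

- **Final pictures:** all six brackets stand base down on the tray floors, with gaps between them. The two brackets already in the trays shifted less than 0.05 px in both the scene and side cameras. The pink and yellow look-alikes were never approached.
- **What differed from plan:** the first left-hand bracket went down about 6 mm nearer the end wall than I intended, because a re-plan flipped the grip offset. The last crop shows it flat and clear of the wall. The fingertips also pressed the bench with about 9 N during the first grasp, so I raised the later grasps by a few millimetres.
- **Camera disagreement:** the scene and side views differed by 2–4 mm on the loose pieces. I averaged them, and every grasp closed on the full 36 mm channel width.

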